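Load the leak-test stand with cooled mould inserts, heavy end down, and start the test

ROBOT

A 6-joint arm with a two-finger parallel gripper is mounted at the origin on the work surface; the furniture and walls round the work are solid. World frame = base frame: x ahead of the robot, y to its left, z up, the work surface at z = 0. Lengths are in m, angles in degrees, forces in N, time in s.
With the tool pointing down it reaches from about 0.4 to 0.825 m from the base axis. Payload 7 kg.
Tool frame: the origin (TCP) lies midway between the tips of the shut fingers; the grasp point (between the pads) lies 19 mm behind it; z points along the fingers, y is the line along which they close (so a half turn about z gives the same grasp; the last joint's range is limited). The gripper opens to 88 mm and grips with 3 to 60 N. Pads are 19 mm wide; open, the fingers measure 130 mm over their backs; the gripper's body (78 mm by 193 mm) begins 47 mm behind the grasp point.
Start: joints at [86.981, 20.546, 0.682, 0, -70.136, -16.507], TCP at [0.226, 0.636, 0.227] pointing down, gripper open.
Joint ranges: [-176.03, 176.03], [-82.01, 121.73], [-58.28, 71.71], [-173.87, 95.51], [-174.79, -0.11], [-173.66, 173.66]. Speed limits (degrees/s): [136.94, 136.94, 172.46, 180, 180, 180].

INTERFACE

Orientations are given as [roll, pitch, yaw] about the fixed x, y, z axes, in that order (R = Rz(yaw) Ry(pitch) Rx(roll)).
In Python, from plant import ctrl, viewer, close_job gives the robot as it stands. The module is installed in compiled form; this text tells all that it offers.
- The arm moves only by the tool step_arm, never from a script. Its argument "moves" is a list that holds one entry, the list of rows, each a list of 5 numbers: the shift along the world's x, y, z in cm, then the turn about the world's z in rad, then the finger opening in cm, from 0 to 8.76. In form: [[[tx, ty, tz, twist, grip], ...]]. A call has 1 to 10 rows; each row shifts and turns the commanded pose from where the row before left it; what a row does not reach is not made up. A row lasts 1/10 s, in which the tool goes at most 50 mm and 8.59 degrees, less where a joint would pass 70% of its speed; a pose out of reach is approached as far as the arm can. A call with a gripper value outside its range is refused whole. The fingers move at their own pace and stop on an object; the grip force is fixed at half the most. Time passes only in rows, so rows that do not move let the fingers close. It gives the time, the measured TCP pose, the force, the opening and the grip force at its end, in the units of the state.
- ctrl.get_obs(): the state, without advancing time (a new reading comes with each control period).
- viewer.snapshot(name): name is "scene" or "top"; returns (picture, depth): 384x512x3 uint8, blue, green, red; 384x512 float32, m along the optical axis (not along the pixel's ray), 0 where there is no reading.
- viewer.camera_info(name): a dict with "camera_matrix" (3x3 intrinsics, pixels), "eye" and "orientation" of the camera in the world. Camera axes: x right, y down, z forward; pixel columns grow to the right and rows downward; lengths in m; the calibration is good to about 2 mm. A picture is of the moment at which its call begins. camera_info takes no time and is no camera call.
- close_job(): hands the job in; it is judged then, once.
The state is a dict: "clock": time; "joint_pos": joint angles; "qvel": joint speeds; "tau": joint torques, N m; "tool_pos": TCP position; "orientation": TCP orientation; "force": force on the tool from outside, world axes, zero at the start; "moment": the same for the moment, N m; "opening": finger opening in m; "gripper_force": force on a finger pad.
Only numpy, scipy, OpenCV 4.12 (cv2) and the standard library are available. Lean on these libraries where they do the work, as an engineer would, in place of code of your own. Each camera call takes 0.05 s, during which the arm holds its last target. There are 200 camera calls.

TASK

Put every mould insert from the rubber mat into a bay of its own on the sloping leak-test stand, heavy end down and resting up to the stop lip at the low end. Both ends look alike: lift each insert by its bail, see which end hangs low, and turn it so that this end goes to the low side, or it will tip out of the stand. When all are in and let go, turn the selector on the stand's control box clockwise to its end stop, which lets in the test air, then press the test button fully down and release it; leave the oiler standing.

Things in the scene. Friction and masses are not known exactly. Their poses are not given: they have to be found in the camera images.
- insert1: cooled mould insert: plain grey metal block 150 (x) x 40 (y) x 34 mm, 0.75 kg; origin at the centre of its underside, z up. Both ends look alike, but a hidden water chamber makes one end light: the centre of mass is about 27 mm from the middle, towards +x or -x, differing from start to start. Lifted by the bail on its top it tips heavy end low by about 0.6 rad
- insert1_grip (a point): grip point on the lifting bail of insert1: steel loop 28 wide (y), 12 thick (x), to be pinched from above across the 28. The point is 18 below the loop's top, 82 above the block's underside, 40 above the hinge. The hinge (along y, 8 above the block's top) lets the block tip 0.6 rad either way; a weak spring stands the bail square to the block when let go. Bail's axes: z along its legs
- insert2: cooled mould insert: plain grey metal block 150 (x) x 40 (y) x 34 mm, 0.75 kg; origin at the centre of its underside, z up. Both ends look alike, but a hidden water chamber makes one end light: the centre of mass is about 27 mm from the middle, towards +x or -x, differing from start to start. Lifted by the bail on its top it tips heavy end low by about 0.6 rad
- insert2_grip (a point): grip point on the lifting bail of insert2: steel loop 28 wide (y), 12 thick (x), to be pinched from above across the 28. The point is 18 below the loop's top, 82 above the block's underside, 40 above the hinge. The hinge (along y, 8 above the block's top) lets the block tip 0.6 rad either way; a weak spring stands the bail square to the block when let go. Bail's axes: z along its legs
- insert3: cooled mould insert: plain grey metal block 150 (x) x 40 (y) x 34 mm, 0.75 kg; origin at the centre of its underside, z up. Both ends look alike, but a hidden water chamber makes one end light: the centre of mass is about 27 mm from the middle, towards +x or -x, differing from start to start. Lifted by the bail on its top it tips heavy end low by about 0.6 rad
- insert3_grip (a point): grip point on the lifting bail of insert3: steel loop 28 wide (y), 12 thick (x), to be pinched from above across the 28. The point is 18 below the loop's top, 82 above the block's underside, 40 above the hinge. The hinge (along y, 8 above the block's top) lets the block tip 0.6 rad either way; a weak spring stands the bail square to the block when let go. Bail's axes: z along its legs
- insert4: cooled mould insert: plain grey metal block 150 (x) x 40 (y) x 34 mm, 0.75 kg; origin at the centre of its underside, z up. Both ends look alike, but a hidden water chamber makes one end light: the centre of mass is about 27 mm from the middle, towards +x or -x, differing from start to start. Lifted by the bail on its top it tips heavy end low by about 0.6 rad
- insert4_grip (a point): grip point on the lifting bail of insert4: steel loop 28 wide (y), 12 thick (x), to be pinched from above across the 28. The point is 18 below the loop's top, 82 above the block's underside, 40 above the hinge. The hinge (along y, 8 above the block's top) lets the block tip 0.6 rad either way; a weak spring stands the bail square to the block when let go. Bail's axes: z along its legs
- stand: fixed leak-test stand, 125 (x) x 420 (y): four sloping bays side by side along y, 76 apart (bay1 at -y, bay4 at +y), low ends to -x (the robot's side); beyond bay4 a grey control box, 77 high, with a dial gauge; on its top the test button (front) and the selector (behind it); origin on the bench under the middle of the bays, z up
- bay1: seat of a sloping bay: origin = underside centre of a fully seated insert, 68 above the bench; x points up the 28 degree slope, z square to the bed. Side guides 12 high leave the block 4 mm each side. Stop lip, 16 high, at x = -77 mm. The bed ends at x = -7, so the insert's upper half overhangs: heavy end up, it tips out over the back. A block does not slide down by itself
- bay2: seat of a sloping bay: origin = underside centre of a fully seated insert, 68 above the bench; x points up the 28 degree slope, z square to the bed. Side guides 12 high leave the block 4 mm each side. Stop lip, 16 high, at x = -77 mm. The bed ends at x = -7, so the insert's upper half overhangs: heavy end up, it tips out over the back. A block does not slide down by itself
- bay3: seat of a sloping bay: origin = underside centre of a fully seated insert, 68 above the bench; x points up the 28 degree slope, z square to the bed. Side guides 12 high leave the block 4 mm each side. Stop lip, 16 high, at x = -77 mm. The bed ends at x = -7, so the insert's upper half overhangs: heavy end up, it tips out over the back. A block does not slide down by itself
- bay4: seat of a sloping bay: origin = underside centre of a fully seated insert, 68 above the bench; x points up the 28 degree slope, z square to the bed. Side guides 12 high leave the block 4 mm each side. Stop lip, 16 high, at x = -77 mm. The bed ends at x = -7, so the insert's upper half overhangs: heavy end up, it tips out over the back. A block does not slide down by itself
- test_button (a joint): travel of the test button: 0 up, 0.006 m fully down; needs 5 N to go fully down, springs back when let go
- test_button_top (a point): centre of the black test button's top face (32 diameter, 94 above the bench when up), on the stand's control box; pressed straight down
- selector (a joint): angle of the selector: about 0 at the start, 1.05 rad (60 degrees) at its end stop; grows as it is turned clockwise seen from above; stiff enough (0.06 N m) to stay where it is left
- selector_grip (a point): grip point of the selector on its vertical axis, 113 above the bench, 7 below its top: a black bar handle 34 long (x), 14 thick (y), 32 high, white pointer towards -x; turns with it; pinch it across the 14 from above; 76 behind the test button
- oiler: bystander: oiler bottle standing on the bench, 56 diameter x 126; origin under its centre; to be left standing

How it is judged:
By the outcome, as a careful person would: the job done as asked, in the order asked, and still so for the second after the job is handed in, with the robot touching nothing.
Of insert1, insert2, insert3, insert4 only 3 to 4 are there at a start; the rules pass over those that are not, and their reading is None.
At some moment in a run one of insert1, insert2, insert3, insert4 may be knocked a few centimetres aside while the robot is not near it.
Once in a run the grip may slacken for a moment while it holds something.
It also fails if it takes over 208 s, if anything falls off the work surface, if the arm or the gripper's body presses on something with over 40 N, if the wrist force passes 120 N, or if a joint passes its speed limit or range.

## Working session

There is one attempt and no reset: what is moved stays moved. The work goes in short steps, Python scripts to look and compute and a tool call to move; the robot and the scene stay as the last step left them, time stands still between calls to the robot, and variables do not carry over. Pictures are saved under pics/ and viewed, at most 14 in all, crops included, and the job is handed in when it is done.

Besides the shell and the picture viewer there is one more tool, called after ">>>" as a command line: name --argument value ..., lists and objects as JSON in quotes. step_arm: Moves the arm, as the interface text tells. Its arguments: {"type":"object","properties":{"moves":{"type":"array","items":{"type":"array","items":{"type":"array","items":{"type":"number"}}}}},"required":["moves"]}

```bash
mkdir -p pics; cat > h.py <<'E'
import numpy as np, cv2
from plant import ctrl, viewer, close_job
from scipy.spatial.transform import Rotation as R
def info(n):
    i=viewer.camera_info(n); return i
def pose(n):
    i=info(n); o=np.array(i["orientation"],float)
    Rm=o if o.shape==(3,3) else R.from_euler('xyz',o,degrees=True).as_matrix()
    return np.array(i["camera_matrix"],float),np.array(i["eye"],float),Rm
def cloud(n,d):
    K,e,Rm=pose(n); v,u=np.mgrid[0:384,0:512]
    p=np.stack([(u-K[0,2])/K[0,0]*d,(v-K[1,2])/K[1,1]*d,d],-1)
    return p@Rm.T+e
def proj(n,P):
    K,e,Rm=pose(n); q=(np.atleast_2d(P)-e)@Rm; return (q@K.T)[:,:2]/q[:,2:]
E
python3 - <<'E'
from h import *
for n in("scene","top"):
    print(info(n)); im,d=viewer.snapshot(n); cv2.imwrite(f"pics/{n}0.png",cv2.resize(im,(800,600))); np.save(f"{n}0.npy",d)
print(ctrl.get_obs())
E
```

```text
{'camera_matrix': array([[427.92122781,   0.        , 258.23998323],
       [  0.        , 427.92122781, 196.23277561],
       [  0.        ,   0.        ,   1.        ]]), 'eye': array([ 0.05925674, -0.64701677,  0.85152266]), 'orientation': array([-130.44508665,    0.46665623,  -35.46624585])}
{'camera_matrix': array([[496.1884806 ,   0.        , 250.22033312],
       [  0.        , 496.1884806 , 186.67346484],
       [  0.        ,   0.        ,   1.        ]]), 'eye': array([0.48432818, 0.04872814, 1.44556192]), 'orientation': array([-1.76766627e+02, -1.09687039e-01, -9.04190246e+01])}
{'clock': 0.1, 'joint_pos': array([ 8.69840638e+01,  2.05853475e+01,  6.39730455e-01, -1.77298231e-02,
       -7.01375758e+01, -1.65058012e+01]), 'qvel': array([-0.05581212, -0.11718986,  0.1194431 ,  0.06956884,  0.00308659,
        0.01410714]), 'tau': array([-3.01756700e-03, -5.84163809e+01,  2.93750328e+01,  7.01558501e+00,
        1.01429070e-02, -6.05282617e-05]), 'tool_pos': array([0.2254522 , 0.63576526, 0.22574418]), 'orientation': array([ 1.79915500e+02, -7.65682034e-03, -1.95277678e+01]), 'force': array([0.30754323, 0.213605  , 0.04196257]), 'moment': array([-0.00519987, -0.00514435,  0.02694356]), 'gripper_force': 0.0, 'opening': 0.08751630510166473}
```

View pics/top0.png

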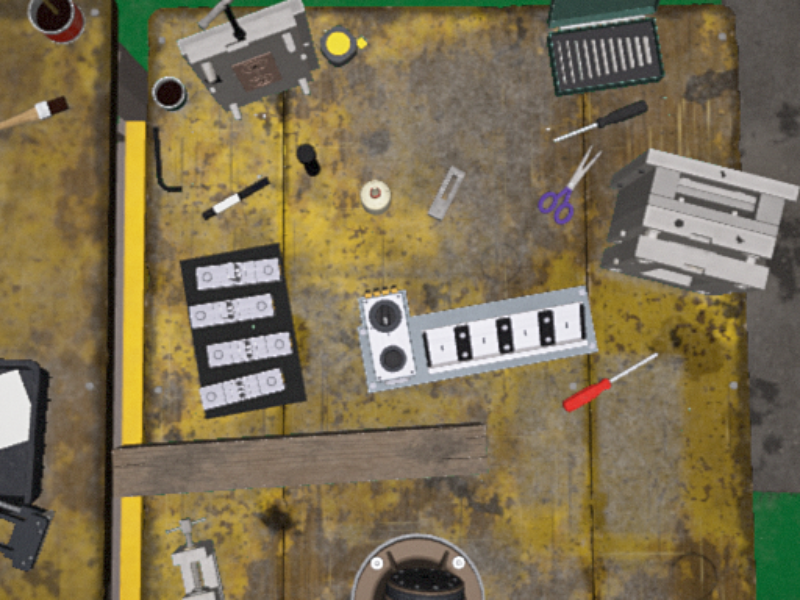

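View pics/scene0.png

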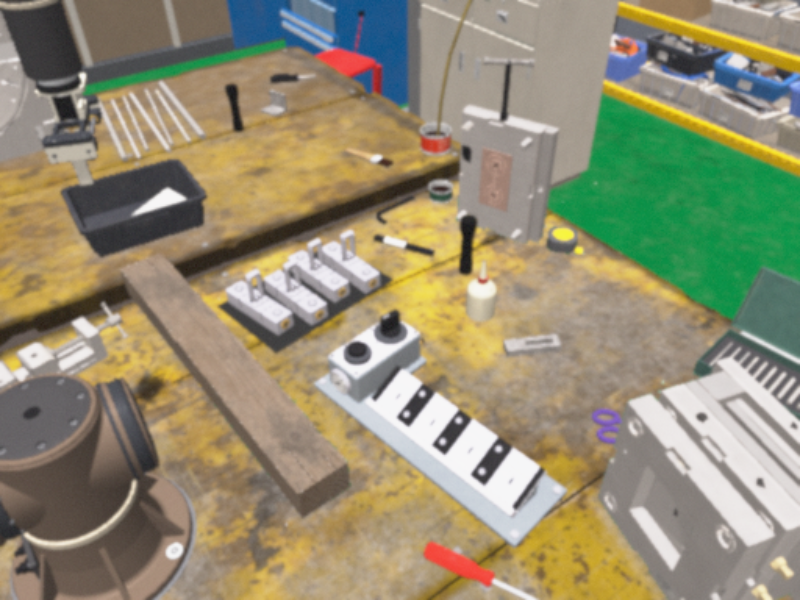

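Top view: four inserts on the mat (800px scale: (237,273), (231,310), (249,349), (243,389)). The stand runs from (365,390) to (595,350), the selector is at (385,316) and the button at (392,358). The oiler is at (375,195).

```bash
cat >> h.py <<'E'
def blocks(im,d,box=(0.3,0.8,0.2,0.62),zr=(0.028,0.05),n="top"):
    P=cloud(n,d); m=(P[...,2]>zr[0])&(P[...,2]<zr[1])&(P[...,0]>box[0])&(P[...,0]<box[1])&(P[...,1]>box[2])&(P[...,1]<box[3])&(d>0)
    k,l,s,c=cv2.connectedComponentsWithStats(m.astype(np.uint8),connectivity=4); o=[]
    for i in range(1,k):
        if s[i,4]<300: continue
        Q=P[l==i]; r=cv2.minAreaRect(Q[:,:2].astype(np.float32)*1000)
        (x,y),(w,h),a=r
        if w<h: w,h,a=h,w,a+90
        a=(a+90)%180-90
        N=P[(np.abs(P[...,0]-x/1000)<.1)&(np.abs(P[...,1]-y/1000)<.1)]
        ca,sa=np.cos(np.radians(a)),np.sin(np.radians(a)); dx,dy=N[:,0]-x/1000,N[:,1]-y/1000
        B=N[(np.abs(-sa*dx+ca*dy)<.03)&(np.abs(ca*dx+sa*dy)<.05)&(N[:,2]>.075)]
        o.append((round(x,1),round(y,1),round(w,1),round(h,1),round(a,1),len(Q),np.round(np.median(Q[:,2])*1000,1),np.round(np.r_[B.mean(0),B[:,2].max()]*1000,1) if len(B) else None))
    return o
E
python3 - <<'E'
from h import *
im,d=cv2.imread("pics/top0.png"),np.load("top0.npy")
for b in blocks(im,d): print(b)
P=cloud("top",d)
s=512/800
def at(u,v):
    u,v=int(u*s),int(v*s); return np.round(np.median(P[v-1:v+2,u-1:u+2].reshape(-1,3),0),4)
for n,uv in dict(button=(392,358),selector=(385,316),boxTL=(367,298),boxTR=(398,294),boxBL=(381,380),boxBR=(411,375),oiler=(375,195),plank=(480,435),mat=(290,390),mouldtop=(290,20)).items(): print(n,at(*uv))
cv2.imwrite("pics/stand.png",cv2.resize(viewer.snapshot("top")[0][175:260,222:392],None,fx=4.7,fy=4.7,interpolation=cv2.INTER_CUBIC))
cv2.imwrite("pics/ins.png",cv2.resize(viewer.snapshot("top")[0][150:275,105:205],None,fx=4.7,fy=4.7,interpolation=cv2.INTER_CUBIC))
E
```

```text
(600.1, 324.3, 152.4, 41.0, -83.8, 666, np.float64(36.9), array([599.6, 323.9, 100. , 106.9]))
(532.9, 336.1, 150.1, 40.6, -81.4, 668, np.float64(36.9), array([532.1, 335.7,  99.1, 109.1]))
(462.6, 303.9, 151.7, 40.1, -80.7, 684, np.float64(37.0), array([462.1, 302.7,  99.5, 109.7]))
(391.6, 317.0, 151.3, 39.8, -76.1, 679, np.float64(37.2), array([391.3, 316.4,  99.2, 107.5]))
button [0.4457 0.047  0.098 ]
selector [0.5184 0.0572 0.1168]
boxTL [0.5544 0.0914 0.0454]
boxTR [0.5579 0.0352 0.0754]
boxBL [0.4069 0.0665 0.0762]
boxBR [0.4146 0.0114 0.0741]
oiler [0.7333 0.0724 0.0939]
plank [ 0.3083 -0.1101  0.0613]
mat [0.3866 0.235  0.0024]
mouldtop [0.9783 0.2019 0.2629]
```

View pics/stand.png

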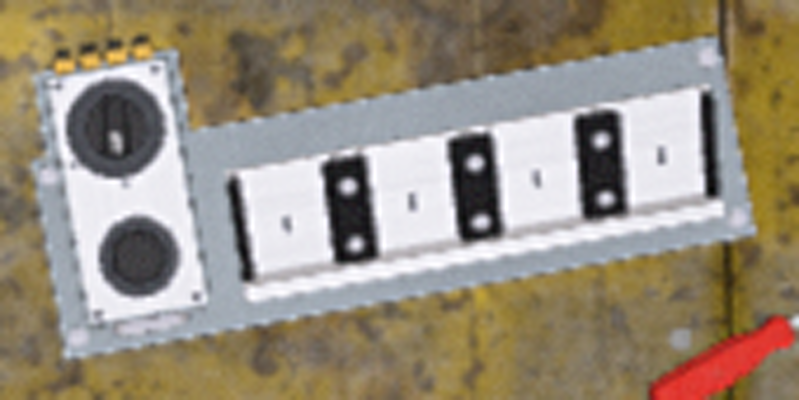

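The stand crop shows four white beds with guides at (350,208), (473,190) and (600,163), end guides at (241,228) and (709,143), and the lip along the lower edge. Next I fit the stand frame from depth.

```bash
cat > st.py <<'E'
from h import *
from scipy.optimize import least_squares
im,d=viewer.snapshot("top"); P=cloud("top",d)
f=lambda u,v:(222+u/4.7,175+v/4.7)
beds=[((255,185),(320,172),(325,255),(262,268)),((378,165),(443,150),(452,228),(388,240)),((505,140),(570,128),(580,203),(515,215)),((630,118),(692,105),(700,180),(640,192))]
Q=[]
for b in beds:
    m=np.zeros((384,512),np.uint8); cv2.fillPoly(m,[np.array([f(*p) for p in b]).round().astype(int)],1); m=cv2.erode(m,np.ones((3,3)))
    q=P[m>0]; Q.append(q); 
A=np.vstack(Q); 
r=least_squares(lambda p:A[:,2]-(p[0]+p[1]*A[:,0]+p[2]*A[:,1]),[0,.5,0],loss='soft_l1',f_scale=.002).x
print("slope",np.degrees(np.arctan(np.hypot(r[1],r[2]))),"yaw(plane)",np.degrees(np.arctan2(r[2],r[1])))
# guide tops by ray-plane intersection with plane offset 12 mm normal
K,e,Rm=pose("top")
def ray(u,v,off):
    w=Rm@np.array([(u-K[0,2])/K[0,0],(v-K[1,2])/K[1,1],1]); n=np.array([-r[1],-r[2],1]); c=r[0]+off*np.linalg.norm(n)
    t=(c-n@e)/(n@w); return e+t*w
g=[(241,228),(350,208),(473,190),(600,163),(709,143)]
G=np.array([ray(*f(*p),.012) for p in g]); print(np.round(G*1000,1))
L=np.array([ray(*f(*p),.016) for p in ((250,290),(720,208))]); print("lip",np.round(L*1000,1))
v=G[4]-G[0]; print("yaw guides",np.degrees(np.arctan2(v[0],-v[1])), "yaw lip",np.degrees(np.arctan2(L[1,0]-L[0,0],-(L[1,1]-L[0,1]))),"span",np.linalg.norm(v[:2]))
for yaw in [9.0,9.5,10.]:
    y=np.radians(yaw); X=np.array([np.cos(y),np.sin(y)]);Y=np.array([-np.sin(y),np.cos(y)])
    # edge profile: points over the bays, in stand coordinates
    sx,sy=P[...,:2]@X,P[...,:2]@Y
    print(yaw,"guides y",np.round(G[:,:2]@Y*1000,1), "x at bed z=.068", [round(float(np.median(q[:,:2]@X+(.068-q[:,2])/np.tan(np.radians(28)))*1000),1) for q in Q],"lip",np.round(L[:,:2]@X*1000,1))
E
python3 st.py
```

```text
slope 28.697730433308767 yaw(plane) 9.883516605540537
[[ 459.4  -18.    60.2]
 [ 470.7  -82.7   60.2]
 [ 480.8 -156.    58.8]
 [ 496.3 -231.5   60. ]
 [ 507.7 -296.5   60.1]]
lip [[ 422.   -23.8   44.1]
 [ 468.9 -306.6   42.8]]
yaw guides 9.840803346867801 yaw lip 9.414231893312849 span 0.2827016251468079
9.0 guides y [ -89.6 -155.3 -229.3 -306.3 -372.3] x at bed z=.068 [491.8, 493.8, 493.6, 495.2] lip [413.1 415.2]
9.5 guides y [ -93.5 -159.3 -233.2 -310.2 -376.2] x at bed z=.068 [490.8, 492.0, 491.3, 492.2] lip [412.3 411.9]
10.0 guides y [ -97.4 -163.2 -237.1 -314.2 -380.1] x at bed z=.068 [489.8, 490.2, 488.8, 489.0] lip [411.5 408.5]
```

>>> step_arm --moves '[[[4,-4,2,-0.14,5],[4,-4,1,-0.14,5],[4,-4,0,-0.14,5],[4,-4,0,-0.14,5],[4,-4,0,-0.14,5],[4,-4,0,-0.14,5],[4,-4,0,-0.14,5],[3,-3,0,-0.1,5],[0,0,0,0,5]]]'

```text
clock: 1.15
tool_pos: [0.5033, 0.3575, 0.2518]
orientation: [180.0, -0.1, -81.9]
force: [-0.3, 0.2, -1.0]
opening: 0.0499
gripper_force: 0.0
```

>>> step_arm --moves '[[[2.9,-2.2,-3,0.01,5],[0,0,-4,0,5],[0,0,-4,0,5],[0,0,-4,0,5],[0,0,-3,0,5],[0,0,-0.7,0,5],[0,0,0,0,5],[0,0,0,0,2],[0,0,0,0,2],[0,0,0,0,2]]]'

```text
clock: 2.15
tool_pos: [0.5302, 0.34, 0.0667]
orientation: [-179.9, 0.1, -80.8]
force: [1.6, 0.4, 0.9]
opening: 0.0314
gripper_force: 1.4
```

>>> step_arm --moves '[[[0,0,0,0,2],[0,0,0,0,2],[0,0,1,0,2],[0,0,2,0,2],[0,0,3,0,2],[0,0,4,0,2],[0,0,4,0,2],[0,0,4,0,2],[0,0,2,0,2],[0,0,0,0,2]]]'

```text
clock: 3.15
tool_pos: [0.5297, 0.3395, 0.2677]
orientation: [-179.9, 0.1, -80.8]
force: [-0.3, 0.2, -7.5]
opening: 0.0276
gripper_force: 30.0
```

```bash
python3 - <<'E'
from h import *
print(ctrl.get_obs()["joint_pos"])
a=cv2.resize(viewer.snapshot("scene")[0][130:260,100:300],None,fx=3,fy=3); b,d=viewer.snapshot("top"); b=cv2.resize(b[140:270,100:230],None,fx=3,fy=3)
cv2.imwrite("pics/l1.png",cv2.resize(np.hstack([a[:390],b[:390]]),(790,312)))
for q in blocks(b,d): print(q)
E
```

```text
[ 5.03990948e+01  1.48623196e+01 -2.00578583e+00 -1.35525211e-02
 -7.29325807e+01 -4.12354269e+01]
(600.8, 319.1, 141.6, 40.7, -83.9, 577, np.float64(37.3), array([594.7, 335.4, 421.4, 707.2]))
(463.6, 297.5, 138.4, 40.1, -80.7, 597, np.float64(37.2), array([469.8, 322.2, 510. , 707.6]))
(391.6, 316.9, 151.6, 39.9, -76.1, 684, np.float64(37.0), array([382.8, 324.9, 231.8, 700.1]))
```

View pics/l1.png

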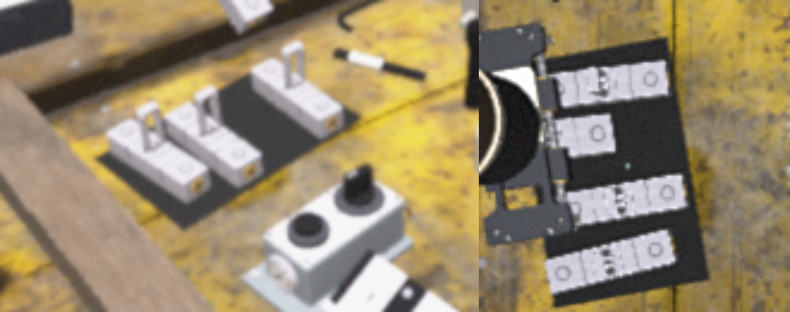

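Lifted (7.5 N). The hung end shows at crop (245,10), and the other three inserts still stand. I'll measure which end hangs low from depth.

```bash
cat >> h.py <<'E'
def hang():
    o=ctrl.get_obs(); t=o["tool_pos"]; yaw=np.radians(o["orientation"][2]); X=np.array([np.cos(yaw),np.sin(yaw)]); Y=np.array([-X[1],X[0]])
    for n in ("scene","top"):
        im,d=viewer.snapshot(n); P=cloud(n,d)[d>0]; D=P[:,:2]-t[:2]; x=D@X;y=D@Y; z=P[:,2]-t[2]
        m=(np.abs(y)<.03)&(np.abs(x)<.1)&(z<.03)&(z>-.13)
        for lo in np.arange(-.08,.08,.02):
            q=z[m&(x>=lo)&(x<lo+.02)]
            if len(q)>8: print(n,"toolx",round(lo+.01,3),len(q),"z pct",np.round(np.percentile(q,[5,50,95])*1000))
    print("force",np.round(o["force"],1),"open",o["opening"],o["gripper_force"],"yaw",o["orientation"][2],"j6",o["joint_pos"][5])
E
python3 -c "
from h import *
hang()"
```

```text
scene toolx -0.07 20 z pct [-15.  -6.   3.]
scene toolx -0.05 81 z pct [-26.   3.  15.]
scene toolx -0.03 68 z pct [-44. -19.  -1.]
scene toolx -0.01 95 z pct [-53. -22.  15.]
scene toolx 0.01 357 z pct [-60. -13.  26.]
scene toolx 0.03 149 z pct [-85. -53. -43.]
scene toolx 0.05 158 z pct [-92. -68. -57.]
top toolx 0.01 104 z pct [-51. -42.  19.]
top toolx 0.03 151 z pct [-64. -55. -46.]
top toolx 0.05 115 z pct [-75. -67. -60.]
force [-0.1 -0.8 -8.8] open 0.02750758072491491 29.99876596033573 yaw -80.86717222871917 j6 -41.23552453932842
```

Heavy end is at tool +x, so it goes into bay1 with tool yaw −170.2 (turn −1.56 rad).

>>> step_arm --moves '[[[0,-2,0.4,-0.1,2],[0,-3,0.4,-0.1,2],[0,-4,0.4,-0.1,2],[0,-4,0.4,-0.1,2],[0,-4,0.4,-0.1,2],[0,-4,0,-0.1,2],[0,-4,0,-0.1,2],[0,-4,0,-0.1,2],[0,-4,0,-0.1,2],[0,-4,0,-0.1,2]]]'

```text
clock: 4.35
tool_pos: [0.5283, -0.0324, 0.283]
orientation: [179.9, -0.2, -138.4]
force: [-0.5, -0.0, -5.9]
opening: 0.0281
gripper_force: 30.0
```

>>> step_arm --moves '[[[0,-4,0,-0.1,2],[0,-4,0,-0.1,2],[0,-4,0,-0.1,2],[0,-4,0,-0.1,2],[0,-3,0,-0.1,2],[0,-3,0,-0.06,2],[0,-1,0,0,2],[0,0,0,0,2],[0,0,0,0,2]]]'

```text
clock: 5.25
tool_pos: [0.529, -0.2603, 0.2835]
orientation: [179.9, -0.1, -170.2]
force: [-0.4, -0.1, -7.6]
opening: 0.0278
gripper_force: 30.0
```

```bash
cat >> h.py <<'E'
YW=np.radians(9.8); SX=np.array([np.cos(YW),np.sin(YW)]); SY=np.array([-SX[1],SX[0]])
BY={1:-.3508,2:-.2748,3:-.1988,4:-.1228}; OX=.490
def st(bay):
    o=ctrl.get_obs(); t=o["tool_pos"]; print("stand rel (mm): x",round((t[:2]@SX-OX)*1000,1),"y",round((t[:2]@SY-BY[bay])*1000,1),"tcp z",round(t[2]*1000,1),"yaw",round(o["orientation"][2],2),"F",np.round(o["force"],1),"open",round(o["opening"],4),round(o["gripper_force"],1))
E
python3 -c "
from h import *
st(1); hang()
im,d=viewer.snapshot('top'); 
for q in blocks(im,d): print(q)"
```

```text
stand rel (mm): x -13.1 y 4.3 tcp z 283.5 yaw -170.2 F [-0.4 -0.1 -7.6] open 0.0278 30.0
scene toolx -0.07 17 z pct [-21.  -4.   6.]
scene toolx -0.05 55 z pct [-30. -13.   2.]
scene toolx -0.03 95 z pct [-46. -21.  -5.]
scene toolx -0.01 166 z pct [-59. -24.  -4.]
scene toolx 0.01 656 z pct [-58. -22.  26.]
scene toolx 0.03 317 z pct [-84. -56. -47.]
scene toolx 0.05 209 z pct [-78. -68. -61.]
top toolx 0.05 67 z pct [-78. -69. -64.]
force [-0.4 -0.1 -7.6] open 0.027843616463877716 29.998889788985252 yaw -170.20402438461264 j6 -72.95305539731125
(600.5, 324.5, 152.0, 40.8, -83.9, 676, np.float64(37.0), array([599.8, 323.6,  99. , 109.5]))
(462.6, 303.9, 151.0, 40.1, -80.7, 675, np.float64(36.9), array([462.2, 302.7,  99.9, 110.3]))
(391.6, 317.2, 152.0, 39.9, -76.1, 678, np.float64(36.9), array([391.6, 316.3,  99.7, 111.6]))
```

>>> step_arm --moves '[[[0.3,-0.4,0,0,2],[0,0,-2,0,2],[0,0,-3,0,2],[0,0,-3,0,2],[0,0,-3,0,2],[0,0,-2,0,2],[0,0,-1,0,2],[0,0,-0.3,0,2],[0,0,0,0,2]]]'

```text
clock: 6.3
tool_pos: [0.533, -0.2648, 0.1425]
orientation: [-180.0, 0.0, -170.2]
force: [-1.0, 0.7, -6.7]
opening: 0.0277
gripper_force: 30.0
```

```bash
python3 -c "
from h import *
st(1)
u,v=proj('scene',[.53,-.26,.1])[0].astype(int); print(u,v)
a=viewer.snapshot('scene')[0][v-65:v+65,u-75:u+75]
cv2.imwrite('pics/p1.png',cv2.resize(a,None,fx=4,fy=4))"
```

```text
stand rel (mm): x -9.8 y -0.9 tcp z 142.5 yaw -170.18 F [-1.   0.7 -6.7] open 0.0277 30.0
333 282
```

View pics/p1.png

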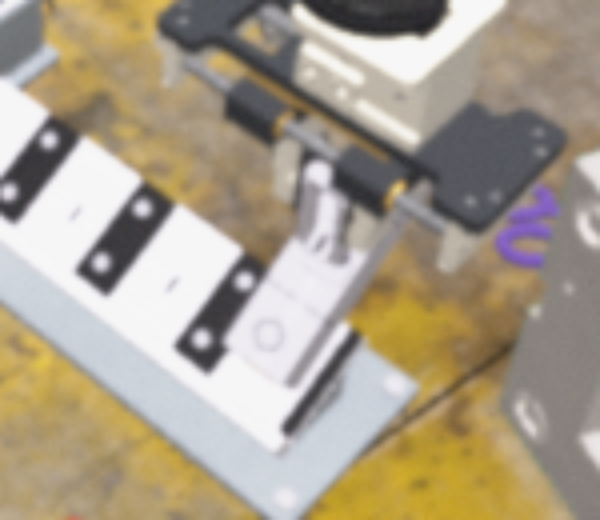

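The insert hangs over bay1 with its low end at (228–290, 340–385). I'll check its sideways centring against the guides from depth.

```bash
cat >> h.py <<'E'
def side(bay,n="scene"):
    im,d=viewer.snapshot(n); P=cloud(n,d)[d>0]; sx=P[:,:2]@SX-OX; sy=P[:,:2]@SY-BY[bay]; z=P[:,2]
    for lo in np.arange(-.065,-.02,.005):
        top=.068+sx*np.tan(np.radians(28))+.034/np.cos(np.radians(28))
        m=(sx>lo)&(sx<lo+.005)&(np.abs(sy)<.035)&(z>top-.008)&(z<top+.015)
        if m.sum()>5: print(n,round(lo*1000),m.sum(),"sy range",np.round(np.percentile(sy[m],[3,50,97])*1000,1),"z-top",np.round(np.median((z-top)[m])*1000,1))
    lipz=[]
E
python3 -c "
from h import *
side(1); side(1,'top')
# projected guide edges check on scene: bay1 bed corners
for sy in (-.024,.024,.1):
  for bx in (-.077,-.007):
    c=np.cos(np.radians(28));s=np.sin(np.radians(28)); h=.012
    p=SX*(OX+bx*c-h*s)+SY*(BY[1]+sy); q=proj('scene',[p[0],p[1],.068+bx*s+h*c])[0]; print(sy,bx,((q-[333-75,282-65])*4).round())
"
```

```text
scene -65 53 sy range [-23.7  -7.4  13.8] z-top 0.3
scene -60 57 sy range [-23.3  -4.8  13.5] z-top 1.3
scene -55 56 sy range [-23.6  -7.8  13.1] z-top 2.6
scene -50 51 sy range [-23.7  -6.2  12.8] z-top 3.5
scene -45 57 sy range [-24.2  -8.3  13.4] z-top 4.1
scene -40 50 sy range [-24.1  -4.3  12.6] z-top 4.7
scene -35 55 sy range [-23.3  -3.5  14.2] z-top 6.0
scene -30 56 sy range [-23.7  -6.6  13.5] z-top 7.7
scene -25 57 sy range [-24.2  -7.8  12.7] z-top 8.2
top -65 24 sy range [-15.7   1.8  18.8] z-top -0.2
top -60 27 sy range [-17.1   1.1  19. ] z-top 1.5
top -55 9 sy range [-16.5  10.   19.9] z-top 0.4
-0.024 -0.077 [265. 426.]
-0.024 -0.007 [340. 321.]
0.024 -0.077 [196. 373.]
0.024 -0.007 [271. 272.]
0.1 -0.077 [ 95. 295.]
0.1 -0.007 [167. 198.]
```

>>> step_arm --moves '[[[0,-0.1,-0.3,0,2],[0,0,-0.3,0,2],[0,0,-0.3,0,2],[0,0,-0.3,0,2],[0,0,0,0,2]]]'

```text
clock: 6.95
tool_pos: [0.5383, -0.2665, 0.1367]
orientation: [-179.7, 0.7, -170.1]
force: [-0.9, 9.1, 27.5]
opening: 0.028
gripper_force: 30.0
```

```bash
python3 -c "
from h import *
st(1);side(1)"
```

```text
stand rel (mm): x -4.9 y -3.4 tcp z 136.7 yaw -170.06 F [-0.9  9.1 27.5] open 0.028 30.0
scene -65 53 sy range [-25.3  -8.3  12.3] z-top 6.2
scene -60 53 sy range [-25.4  -6.1  11.8] z-top 5.8
scene -55 52 sy range [-25.9  -9.6  12.1] z-top 5.4
scene -50 47 sy range [-25.6  -9.6  11.1] z-top 5.3
scene -45 46 sy range [-25.3  -7.9  11.6] z-top 3.6
scene -40 46 sy range [-25.   -8.4  12.3] z-top 3.8
scene -35 51 sy range [-25.6  -7.8  10.9] z-top 2.0
scene -30 45 sy range [-26.   -8.3  11.7] z-top 1.1
scene -25 43 sy range [-24.9  -6.6  11.7] z-top 0.3
```

```bash
cat > prof.py <<'E'
from h import *
import sys
bay=int(sys.argv[1]); 
for n in ("scene","top"):
    im,d=viewer.snapshot(n); P=cloud(n,d)[d>0]; sx=(P[:,:2]@SX-OX)*1000; sy=(P[:,:2]@SY-BY[bay])*1000; z=P[:,2]*1000
    print(n)
    for a in range(-95,10,6):
        r=[]
        for c in (-38,-30,-15,0,15,30,38):
            m=(sx>=a)&(sx<a+6)&(abs(sy-c)<5)&(z<150); r.append(f"{np.median(z[m]):4.0f}" if m.sum()>2 else "   .")
        print(a+3,*r)
E
python3 prof.py 1; python3 prof.py 2
```

```text
scene
-92   15   16   16   15   14   15   15
-86   16   15   16   15   15   15   15
-80   17   42   42   42   41   42   41
-74   19   16   17   17   16   17   17
-68   33   42   73   72   42   45   44
-62   33   48   59   60   37   50   50
-56   33   52   49   40   40   51   53
-50   39   55   85   87   84   55   55
-44   18   59   87   88   86   59   58
-38   49   62   90   89   89   63   61
-32   33   63   92   91   90   65   66
-26   55   67   94   94   94   68   67
-20   47   71   96   96   96   72   72
-14   64   79   99  100  143   74   74
-8   17   69  113  115  102    .    .
-2   16   76  109  120    .    .    .
4   15   73    .  118    .    .    .
10   16   77    .  111    .    .    .
top
-92   13   13   13   10   13   13   13
-86   14   11   14   13   13   14   14
-80   19   45   44   43   43   43   42
-74   14   45   43   41   43   43   44
-68   14    .   77   79   39   45   44
-62    .   45   79   79   73   48   49
-56    .    .   83   84   72   52   53
-50    .    .   87   84   67   52    .
-44    .    .    .    .   59    .    .
-38    .    .    .    .    .    .    .
-32
[... 1007 characters left out ...]
top
-92   13   14   11    .    .    .    .
-86   14   14   14    .    .    .    .
-80   46   44   43    .    .    .    .
-74   41   43   42    .    .    .    .
-68   44   46   33    .    .    .    .
-62   48   48   35    .    .    .    .
-56   50   49   40    .    .    .    .
-50    .    .   42    .    .    .    .
-44    .    .   45    .    .    .    .
-38    .    .   48    .    .    .    .
-32    .    .    .    .    .    .    .
-26    .    .    .    .    .    .    .
-20    .    .    .    .    .    .    .
-14    .    .    .    .    .    .    .
-8    .    .    .    .    .    .    .
-2    .    .    .    .    .    .    .
4    .    .    .    .    .    .    .
10    .    .    .    .    .    .    .
```

The block lies flat on the bed about 13 mm up-slope of the lip, so I ease the pressure and slide it down.

>>> step_arm --moves '[[[0,0.15,0.3,0,2],[-0.2,-0.03,0,0,2],[-0.2,-0.03,-0.1,0,2],[-0.2,-0.03,-0.1,0,2],[-0.2,-0.03,-0.1,0,2],[-0.2,-0.03,-0.1,0,2],[0,0,0,0,2]]]'

```text
clock: 7.9
tool_pos: [0.5277, -0.2677, 0.1349]
orientation: [-179.6, 0.6, -170.1]
force: [1.7, 1.4, 21.5]
opening: 0.0277
gripper_force: 30.0
```

```bash
python3 -c "
from h import *
st(1)"; sed -i 's/(-38,-30,-15,0,15,30,38)/(-15,0,15)/; s/range(-95,10,6)/range(-89,-10,6)/' prof.py; python3 prof.py 1
```

```text
stand rel (mm): x -15.5 y -2.8 tcp z 134.9 yaw -170.07 F [ 1.7  1.4 21.5] open 0.0277 30.0
scene
-86   15   14   15
-80   43   41   40
-74   45   47   43
-68   68   67   41
-62   45   72   35
-56   77   77   76
-50   80   81   81
-44   84   84   82
-38   86   87   86
-32   90   90   88
-26   94   93  142
-20  113  113   98
-14  106  114   99
-8    .  116    .
top
-86   13   14   16
-80   43   44   43
-74   65   68   48
-68   68   71   67
-62   75   76   59
-56    .    .   53
-50    .    .    .
-44    .    .    .
-38    .    .    .
-32    .    .    .
-26    .    .    .
-20    .    .    .
-14    .    .    .
-8    .    .    .
```

>>> step_arm --moves '[[[0,0.05,0.2,0,2],[-0.2,-0.03,0,0,2],[-0.2,-0.03,-0.1,0,2],[-0.2,-0.03,-0.1,0,2],[-0.2,-0.03,-0.1,0,2],[0,0,0,0,2]]]'

```text
clock: 8.6
tool_pos: [0.5178, -0.2662, 0.1304]
orientation: [-179.9, 0.4, -170.1]
force: [4.2, 6.4, 11.4]
opening: 0.0279
gripper_force: 30.0
```

```bash
python3 -c "
from h import *
st(1)"; python3 prof.py 1
```

```text
stand rel (mm): x -25.0 y 0.3 tcp z 130.4 yaw -170.15 F [ 4.2  6.4 11.4] open 0.0279 30.0
scene
-86   15   16   15
-80   44   44   45
-74   46   63   45
-68   70   69   69
-62   74   75   72
-56   77   78   77
-50   80   80   80
-44   83   84   83
-38   86   86   88
-32  127   90  133
-26  100   98   97
-20  100  110   95
-14  102  109    .
-8    .    .  107
top
-86   16   13   12
-80   63   64   62
-74   66   67   66
-68    .    .    .
-62    .    .    .
-56    .    .    .
-50    .    .    .
-44    .    .    .
-38    .    .    .
-32    .    .    .
-26    .    .    .
-20    .    .    .
-14    .    .    .
-8    .    .    .
```

>>> step_arm --moves '[[[-0.2,-0.03,-0.1,0,2],[-0.2,-0.03,-0.1,0,2],[0,0,0,0,2]]]'

```text
clock: 9.0
tool_pos: [0.514, -0.2669, 0.1287]
orientation: [-179.9, 0.4, -170.1]
force: [2.9, 7.1, 14.8]
opening: 0.0277
gripper_force: 30.0
```

```bash
python3 -c "
from h import *
st(1)"; python3 prof.py 1 | tail -14 | head -3
```

```text
stand rel (mm): x -29.0 y 0.4 tcp z 128.7 yaw -170.14 F [ 2.9  7.1 14.8] open 0.0277 30.0
-86   15   14   16
-80   64   63   62
-74    .    .    .
```

>>> step_arm --moves '[[[0,0,0,0,5],[0,0,0,0,5],[0,0,0,0,5],[0,0,2,0,5],[0,0,4,0,5],[0,4,4,0.1,5],[0,4,4,0.1,5],[0,4,0,0.1,5],[0,4,0,0.1,5],[0,4,0,0.1,5]]]'

```text
clock: 10.1
tool_pos: [0.51, -0.0752, 0.2566]
orientation: [180.0, -0.0, -141.4]
force: [1.3, 0.2, 0.1]
opening: 0.0502
gripper_force: 0.0
```

```bash
cat > seat.py <<'E'
from h import *
import sys
im,d=viewer.snapshot("top"); P=cloud("top",d)[d>0]
for bay in map(int,sys.argv[1:]):
    sx=(P[:,:2]@SX-OX)*1000; sy=(P[:,:2]@SY-BY[bay])*1000; z=P[:,2]*1000
    m=(abs(sy)<30)&(abs(z-(106.5+sx*.532))<8)&(sx<70)&(sx>-95)
    f=(abs(sy)<18)&m
    if m.sum()<20: print("none",m.sum()); continue
    print(bay,"sx range",np.round(np.percentile(sx[f],[0,1,99,100]),1),"(seated -82..50)","sy",np.round(np.percentile(sy[m],[1,99]),1),"slope",np.degrees(np.arctan(np.polyfit(sx[f&(abs(sx+20)>20)],z[f&(abs(sx+20)>20)],1)[0])).round(1))
    r=cv2.minAreaRect(np.c_[sx[m],sy[m]].astype(np.float32)); print(r)
for q in blocks(im,d): print(q)
print(ctrl.get_obs()["tool_pos"],ctrl.get_obs()["orientation"][2],ctrl.get_obs()["clock"])
E
python3 seat.py 1
```

```text
1 sx range [-82.8 -81.9  51.2  53.6] (seated -82..50) sy [-17.8  21.7] slope 27.8
((-14.602828979492188, 2.2259788513183594), (136.44406127929688, 41.91487503051758), 0.11358531564474106)
(600.2, 323.7, 151.3, 40.4, -83.6, 675, np.float64(37.2), array([599.2, 323.6,  99.4, 108.8]))
(457.4, 335.5, 87.0, 40.1, -81.0, 350, np.float64(37.4), array([462. , 302.9, 100. , 107.5]))
(386.8, 335.4, 113.4, 39.8, -76.4, 488, np.float64(36.9), array([391.6, 316.3,  99.5, 109.9]))
[ 0.51025253 -0.07125481  0.25649253] -140.92536269523106 10.15
```

>>> step_arm --moves '[[[0,4,0,0.1,5],[1,4,0,0.1,5],[1,4,0,0.1,5],[1,4,0,0.1,5],[1,4,0,0.1,5],[1,4,0,0.1,5],[1,4,0,0.1,5],[1,4,0,0.1,5],[1,4,0,0.1,5],[0.9,3,0,0.09,5]]]'

```text
clock: 11.15
tool_pos: [0.5996, 0.3155, 0.2555]
orientation: [179.9, -0.1, -84.6]
force: [0.7, 0.8, 0.4]
opening: 0.0499
gripper_force: 0.0
```

>>> step_arm --moves '[[[0,0.4,0,0,5],[0,0,-3,0,5],[0,0,-4,0,5],[0,0,-4,0,5],[0,0,-4,0,5],[0,0,-3,0,5],[0,0,-0.5,0,5],[0,0,0,0,5]]]'

```text
clock: 11.95
tool_pos: [0.5993, 0.3167, 0.071]
orientation: [179.9, -0.1, -84.9]
force: [0.5, 0.7, 1.3]
opening: 0.0498
gripper_force: 0.0
```

>>> step_arm --moves '[[[0,0.7,-0.4,0.02,5],[0,0,0,0,5],[0,0,0,0,2],[0,0,0,0,2],[0,0,0,0,2],[0,0,0,0,2],[0,0,0,0,2],[0,0,1,0,2],[0,0,2,0,2],[0,0,4,0,2]]]'

```text
clock: 12.95
tool_pos: [0.596, 0.3221, 0.1334]
orientation: [179.4, -0.3, -83.8]
force: [0.7, -0.4, -7.9]
opening: 0.0277
gripper_force: 30.0
```

>>> step_arm --moves '[[[0,0,4,0,2],[0,0,4,0,2],[0,0,4,0,2],[0,0,2,0,2],[0,0,0,0,2],[0,0,0,0,2]]]'

```text
clock: 13.55
tool_pos: [0.5983, 0.3242, 0.2757]
orientation: [179.8, -0.0, -83.7]
force: [0.5, -0.8, -9.4]
opening: 0.028
gripper_force: 30.0
```

```bash
python3 -c "
from h import *
st(2); hang()"; python3 seat.py 1
```

```text
stand rel (mm): x 154.7 y 492.5 tcp z 275.7 yaw -83.72 F [ 0.5 -0.8 -9.4] open 0.028 30.0
scene toolx -0.03 31 z pct [-94. -76. -62.]
scene toolx -0.01 72 z pct [-88. -62.  18.]
scene toolx 0.01 281 z pct [-63.   4.  28.]
scene toolx 0.03 61 z pct [-60. -37. -15.]
scene toolx 0.05 63 z pct [-44. -21.   1.]
scene toolx 0.07 120 z pct [-23.   7.  16.]
top toolx 0.01 52 z pct [-42. -22.  11.]
top toolx 0.03 133 z pct [-30. -14.  -6.]
top toolx 0.05 136 z pct [-22.   3.  10.]
top toolx 0.07 163 z pct [-5.  9. 15.]
force [ 0.5 -0.8 -9.4] open 0.02797072581247634 29.99878965318203 yaw -83.72021438938097 j6 -38.47083810854433
1 sx range [-82.8 -81.9  51.5  52.7] (seated -82..50) sy [-17.4  22.3] slope 27.8
((-15.069709777832031, 1.9463062286376953), (41.386287689208984, 135.595703125), 89.63098907470703)
(462.6, 303.5, 151.3, 40.0, -80.7, 676, np.float64(37.3), array([461.9, 302.7,  99.6, 108.8]))
(391.5, 317.0, 150.1, 40.0, -76.1, 684, np.float64(36.7), array([384.7, 332.7, 703.9, 748.6]))
[0.59837642 0.32400192 0.27460375] -83.70610261100416 13.7
```

>>> step_arm --moves '[[[0,-1,0,0.1,2],[0,-2,0,0.1,2],[-0.5,-3,0,0.11,2],[-0.8,-4,0,0.11,2],[-0.8,-4,0,0.11,2],[-0.8,-4,0,0.11,2],[-0.8,-4,0,0.11,2],[-0.8,-4,0,0.11,2],[-0.8,-4,0,0.11,2],[-0.8,-4,0,0.11,2]]]'

```text
clock: 14.7
tool_pos: [0.5373, -0.017, 0.2763]
orientation: [179.9, 0.1, -21.6]
force: [0.6, 0.4, -7.6]
opening: 0.0275
gripper_force: 30.0
```

>>> step_arm --moves '[[[-0.8,-4,0,0.11,2],[-0.8,-4,0,0.11,2],[-0.8,-4,0,0.11,2],[-0.4,-3,0,0.11,2],[0,-2,0,0.11,2],[0,-0.5,0,0,2],[0,0,0,0,2],[0,0,0,0,2]]]'

```text
clock: 15.5
tool_pos: [0.5103, -0.1898, 0.2769]
orientation: [-180.0, 0.1, 9.6]
force: [0.3, 0.4, -8.3]
opening: 0.0276
gripper_force: 30.0
```

```bash
python3 -c "
from h import *
st(2)"
```

```text
stand rel (mm): x -19.4 y 0.9 tcp z 276.9 yaw 9.6 F [ 0.3  0.4 -8.3] open 0.0276 30.0
```

>>> step_arm --moves '[[[-0.5,0,-1,0,2],[0,0,-3,0,2],[0,0,-3,0,2],[0,0,-3,0,2],[0,0,-2,0,2],[0,0,-1,0,2],[0,0,-0.6,0,2],[0,0,0,0,2]]]'

```text
clock: 16.3
tool_pos: [0.5053, -0.19, 0.1413]
orientation: [-180.0, 0.0, 9.7]
force: [-0.8, 0.4, -7.0]
opening: 0.0276
gripper_force: 30.0
```

```bash
python3 -c "
from h import *
st(2)"; python3 prof.py 2
```

```text
stand rel (mm): x -24.4 y 1.6 tcp z 141.3 yaw 9.72 F [-0.8  0.4 -7. ] open 0.0276 30.0
scene
-86   14   14   15
-80   42   42   42
-74   45   36   18
-68   68   71   67
-62   73   56   46
-56   76   82   78
-50   85   85   85
-44   89   90   90
-38   94   95   94
-32   99   99  102
-26  109  108  108
-20  111  122    .
-14  112  123    .
-8  111    .    .
top
-86    .   14   15
-80    .    .    .
-74    .    .    .
-68    .    .    .
-62    .    .    .
-56    .    .    .
-50    .    .    .
-44    .    .    .
-38    .    .    .
-32    .    .    .
-26    .    .    .
-20    .    .    .
-14    .    .    .
-8    .    .    .
```

>>> step_arm --moves '[[[-0.5,-0.05,0.3,0,2],[-0.5,-0.1,0,0,2],[0,0,-0.4,0,2],[0,0,-0.3,0,2],[-0.1,0,-0.3,0,2],[-0.2,0,-0.3,0,2],[-0.2,0,-0.2,0,2],[-0.2,0,0,0,2],[0,0,0,0,2]]]'

```text
clock: 17.3
tool_pos: [0.495, -0.192, 0.1333]
orientation: [179.8, -0.7, 9.8]
force: [8.5, 1.7, 5.0]
opening: 0.0278
gripper_force: 30.0
```

```bash
python3 -c "
from h import *
st(2)"; python3 prof.py 2
```

```text
stand rel (mm): x -34.9 y 1.3 tcp z 133.3 yaw 9.82 F [8.5 1.7 5. ] open 0.0278 30.0
scene
-86   16   16   16
-80   45   45   43
-74   47   65   46
-68   70   73   71
-62   77   78   78
-56   81   81   81
-50   86   86   85
-44   91   90  139
-38   96   94  102
-32  102  108  100
-26  103  116    .
-20  103    .    .
-14   86    .  114
-8   66    .  114
top
-86    .    .    .
-80    .    .    .
-74    .    .    .
-68    .    .    .
-62    .    .    .
-56    .    .    .
-50    .    .    .
-44    .    .    .
-38    .    .    .
-32    .    .    .
-26    .    .    .
-20    .    .    .
-14    .    .    .
-8    .    .    .
```

>>> step_arm --moves '[[[0,0,-0.3,0,2],[0,0,-0.3,0,2],[0,0,-0.2,0,2],[0,0,0,0,2]]]'

```text
clock: 17.8
tool_pos: [0.495, -0.1921, 0.1254]
orientation: [179.8, -0.7, 9.8]
force: [6.9, 2.2, 7.0]
opening: 0.0278
gripper_force: 30.0
```

```bash
python3 -c "
from h import *
st(2)"; python3 prof.py 2|head -14
```

```text
stand rel (mm): x -34.9 y 1.2 tcp z 125.4 yaw 9.83 F [6.9 2.2 7. ] open 0.0278 30.0
scene
-86   15   16   14
-80   45   44   43
-74   47   47   46
-68   69   71   69
-62   73   74   73
-56   76   78   77
-50   80   79   77
-44   84   83  135
-38   87   86  136
-32   90   90   92
-26   96   98   95
-20   97  112    .
-14   99    .    .
```

>>> step_arm --moves '[[[-0.2,0,-0.2,0,2],[-0.2,0,0,0,2],[0,0,0,0,5],[0,0,0,0,5],[0,0,0,0,5],[0,0,2,0,5],[0,0,4,0,5],[0,4,4,-0.1,5],[0,4,4,-0.1,5],[0,4,0,-0.1,5]]]'

```text
clock: 18.9
tool_pos: [0.4867, -0.0807, 0.2552]
orientation: [-180.0, -0.4, -7.8]
force: [1.4, 1.2, -1.1]
opening: 0.0497
gripper_force: 0.0
```

>>> step_arm --moves '[[[0,4,0,-0.1,5],[0,4,0,-0.1,5],[0,4,0,-0.1,5],[0,4,0,-0.1,5],[0,4,0,-0.1,5],[0,4,0,-0.1,5],[0,4,0,-0.1,5],[0,4,0,-0.1,5],[0,4,0,-0.1,5],[0,0,0,-0.1,5]]]'

```text
clock: 19.9
tool_pos: [0.4844, 0.2825, 0.2492]
orientation: [179.9, -0.0, -64.9]
force: [-0.3, -0.5, -0.3]
opening: 0.0501
gripper_force: 0.0
```

```bash
python3 seat.py 1 2
```

```text
1 sx range [-82.7 -81.7  51.4  53.6] (seated -82..50) sy [-17.   22.4] slope 27.9
((-14.522838592529297, 2.513154983520508), (41.20573425292969, 136.31472778320312), 89.8233413696289)
2 sx range [-82.9 -81.5  51.7  54.2] (seated -82..50) sy [-16.6  22.8] slope 27.7
((-14.375015258789062, 2.7376861572265625), (137.13270568847656, 41.02519607543945), 0.42458006739616394)
[0.48408678 0.28068809 0.24919129] -65.21678509984741 19.95
```

```bash
python3 - <<'E'
from h import *
im,d=viewer.snapshot("scene")
for q in blocks(im,d,n="scene",zr=(.03,.043)): print(q)
im,d=viewer.snapshot("top")
for q in blocks(im,d,zr=(.03,.043),box=(.3,.8,.15,.7)): print(q)
print(ctrl.get_obs()["tool_pos"])
E
```

```text
(465.3, 298.3, 153.2, 43.2, -81.0, 397, np.float64(37.3), array([456.6, 266. , 422. , 583.3]))
(394.0, 312.9, 153.2, 41.5, -76.0, 427, np.float64(37.5), array([397. , 286.5, 245.1, 577.7]))
[0.48416814 0.27881937 0.24965257]
```

>>> step_arm --moves '[[[-1.1,1.2,0,-0.13,5],[-1.1,1.2,0,-0.14,5],[0,0,-3,0,5],[0,0,-4,0,5],[0,0,-4,0,5],[0,0,-4,0,5],[0,0,-2,0,5],[0,0,-0.5,0,5],[0,0,0,0,5]]]'

```text
clock: 20.95
tool_pos: [0.4627, 0.3021, 0.0753]
orientation: [180.0, -0.1, -80.2]
force: [0.1, 1.3, 0.7]
opening: 0.0499
gripper_force: 0.0
```

>>> step_arm --moves '[[[0,0,-0.8,0,5],[0,0,0,0,2],[0,0,0,0,2],[0,0,0,0,2],[0,0,0,0,2],[0,0,0,0,2],[0,0,1,0,2],[0,0,2,0,2],[0,0,3,0,2],[0,0,4,0,2]]]'

```text
clock: 21.95
tool_pos: [0.4607, 0.3013, 0.1661]
orientation: [179.7, -0.2, -80.3]
force: [1.0, 1.2, -6.7]
opening: 0.028
gripper_force: 30.0
```

>>> step_arm --moves '[[[0,0,4,0,2],[0,0,4,0,2],[0,0,3,0,2],[0,0,0,0,2],[0,0,0,0,2]]]'

```text
clock: 22.45
tool_pos: [0.4616, 0.3025, 0.2763]
orientation: [179.9, 0.0, -80.3]
force: [-0.5, -0.8, -8.3]
opening: 0.0278
gripper_force: 30.0
```

```bash
python3 -c "
from h import *
st(3); hang(); print(ctrl.get_obs()['tool_pos'])"
```

```text
stand rel (mm): x 16.3 y 418.3 tcp z 276.3 yaw -80.29 F [-0.5 -0.8 -8.3] open 0.0278 30.0
scene toolx -0.07 35 z pct [-20.  -4.  14.]
scene toolx -0.05 90 z pct [-33.  -1.  11.]
scene toolx -0.03 76 z pct [-46. -19.  -4.]
scene toolx -0.01 126 z pct [-62. -25.  16.]
scene toolx 0.01 400 z pct [-62. -15.  27.]
scene toolx 0.03 171 z pct [-94. -59. -48.]
scene toolx 0.05 131 z pct [-90. -72. -63.]
top toolx 0.01 108 z pct [-54. -48. -23.]
top toolx 0.03 150 z pct [-69. -60. -52.]
top toolx 0.05 74 z pct [-78. -72. -67.]
force [-0.5 -0.8 -8.3] open 0.027758898783106885 29.998709410429 yaw -80.28695280541928 j6 -43.771443019187146
[0.46123128 0.30191082 0.27479053]
```

>>> step_arm --moves '[[[0,-1,0,-0.1,2],[0,-2,0,-0.1,2],[0.2,-3,0,-0.1,2],[0.2,-3,0,-0.11,2],[0.2,-3,0,-0.11,2],[0.2,-3,0,-0.11,2],[0.2,-3,0,-0.11,2],[0.2,-3,0,-0.11,2],[0.2,-3,0,-0.11,2],[0.2,-3,0,-0.11,2]]]'

```text
clock: 23.55
tool_pos: [0.4774, 0.0314, 0.2753]
orientation: [179.9, -0.2, -141.8]
force: [1.0, 0.4, -5.9]
opening: 0.0278
gripper_force: 30.0
```

>>> step_arm --moves '[[[0.2,-3,0,-0.11,2],[0.2,-3,0,-0.11,2],[0.2,-3,0,-0.11,2],[0,-3,0,-0.11,2],[0,-2,0,-0.06,2],[0,-0.9,0,0,2],[0,0,0,0,2],[0,0,0,0,2]]]'

```text
clock: 24.35
tool_pos: [0.4841, -0.1158, 0.2763]
orientation: [180.0, -0.1, -170.2]
force: [0.1, 0.8, -6.8]
opening: 0.0276
gripper_force: 30.0
```

```bash
python3 -c "
from h import *
st(3)"
```

```text
stand rel (mm): x -32.7 y 2.3 tcp z 276.3 yaw -170.18 F [ 0.1  0.8 -6.8] open 0.0276 30.0
```

>>> step_arm --moves '[[[0,0,-2,0,2],[0,0,-3,0,2],[0,0,-3,0,2],[0,0,-3,0,2],[0,0,-1.5,0,2],[0,0,-0.7,0,2],[0,0,0,0,2]]]'

```text
clock: 25.05
tool_pos: [0.4841, -0.1156, 0.1447]
orientation: [180.0, -0.1, -170.1]
force: [-0.6, -0.0, -6.7]
opening: 0.0278
gripper_force: 30.0
```

```bash
python3 -c "
from h import *
st(3)"; python3 prof.py 3|head -14
```

```text
stand rel (mm): x -32.6 y 2.5 tcp z 144.7 yaw -170.14 F [-0.6 -0.  -6.7] open 0.0278 30.0
scene
-86   15   16   16
-80   55   46   46
-74   56   47   45
-68   80   85   85
-62   87   89   89
-56   82   95   92
-50   80   99   98
-44   92  101  101
-38  104  107  110
-32  114  121  114
-26  102  127    .
-20  107    .    .
-14   81    .  124
```

>>> step_arm --moves '[[[0,-0.05,-0.6,0,2],[0,0,-0.4,0,2],[0,0,-0.3,0,2],[-0.1,0,-0.3,0,2],[-0.1,0,-0.3,0,2],[-0.2,0,-0.2,0,2],[-0.2,0,-0.2,0,2],[-0.1,0,0,0,2],[0,0,0,0,2]]]'

```text
clock: 26.05
tool_pos: [0.4843, -0.1164, 0.1262]
orientation: [-179.8, 0.8, -170.1]
force: [10.0, 0.2, 5.7]
opening: 0.0277
gripper_force: 30.0
```

```bash
python3 -c "
from h import *
st(3)"; python3 prof.py 3|head -14
```

```text
stand rel (mm): x -32.5 y 1.6 tcp z 126.2 yaw -170.08 F [10.   0.2  5.7] open 0.0277 30.0
scene
-86   14   14   14
-80   45   45   43
-74   48   48   46
-68   70   71   68
-62   73   75   74
-56   76   77   76
-50   80   81   80
-44   83   84  136
-38   88   86  132
-32   90   89   94
-26   96   99   98
-20   97    .    .
-14   99    .    .
```

Same reading as bay2 when seated. A last nudge, then release and go back for the fourth.

>>> step_arm --moves '[[[-0.2,0,-0.2,0,2],[-0.2,0,0,0,2],[0,0,0,0,5],[0,0,0,0,5],[0,0,0,0,5],[0,0,2,0,5],[0,0,4,0,5],[0,4,4,0.1,5],[0,4,4,0.1,5],[0,4,0,0.1,5]]]'

```text
clock: 27.15
tool_pos: [0.4755, -0.005, 0.2559]
orientation: [-179.9, 0.4, -152.8]
force: [0.4, 0.4, 0.1]
opening: 0.0501
gripper_force: 0.0
```

>>> step_arm --moves '[[[-0.5,4,0,0.13,5],[-1,4,0,0.13,5],[-1,4,0,0.13,5],[-1,4,0,0.13,5],[-1,4,0,0.13,5],[-1,3,0,0.13,5],[-1,3,0,0.13,5],[-1,2,0,0.13,5],[0,0,0,0.13,5],[0,0,0,0,5]]]'

```text
clock: 28.15
tool_pos: [0.398, 0.2743, 0.2505]
orientation: [179.9, -0.1, -85.8]
force: [-0.6, 0.0, -0.0]
opening: 0.0498
gripper_force: 0.0
```

```bash
python3 seat.py 1 2 3; python3 -c "
from h import *
im,d=viewer.snapshot('scene')
for q in blocks(im,d,n='scene',zr=(.03,.043)): print(q)"
```

```text
1 sx range [-82.8 -81.7  51.1  52.4] (seated -82..50) sy [-17.9  22.2] slope 27.6
((-15.160385131835938, 2.1577892303466797), (135.12583923339844, 42.4396858215332), 0.44296032190322876)
2 sx range [-82.9 -81.3  50.7  53.7] (seated -82..50) sy [-16.5  22.6] slope 27.9
((-14.613250732421875, 2.797252655029297), (40.54780578613281, 136.60595703125), 89.87213897705078)
3 sx range [-82.9 -81.9  51.9  53.1] (seated -82..50) sy [-16.5  23. ] slope 27.8
((-14.854804992675781, 3.205047607421875), (135.88116455078125, 40.20329284667969), 0.35489141941070557)
[0.39816969 0.27391372 0.25060414] -86.11088315909439 28.2
(394.1, 311.3, 154.3, 42.9, -76.4, 423, np.float64(37.5), array([393.2, 285.9, 289.3, 427.4]))
```

>>> step_arm --moves '[[[-0.3,2.1,0,0.09,5],[-0.4,2.1,0,0.085,5],[0,0,-3,0,5],[0,0,-4,0,5],[0,0,-4,0,5],[0,0,-4,0,5],[0,0,-2.4,0,5],[0,0,-0.4,0,5],[0,0,0,0,5]]]'

```text
clock: 29.15
tool_pos: [0.3918, 0.3155, 0.073]
orientation: [180.0, -0.1, -76.1]
force: [0.3, 0.4, 0.6]
opening: 0.0498
gripper_force: 0.0
```

>>> step_arm --moves '[[[0,0.1,-0.6,0,5],[0,0,0,0,2],[0,0,0,0,2],[0,0,0,0,2],[0,0,0,0,2],[0,0,0,0,2],[0,0,1,0,2],[0,0,2,0,2],[0,0,3,0,2],[0,0,4,0,2]]]'

```text
clock: 30.15
tool_pos: [0.39, 0.3152, 0.1661]
orientation: [179.7, -0.2, -76.0]
force: [1.4, 0.8, -7.8]
opening: 0.0277
gripper_force: 30.0
```

>>> step_arm --moves '[[[0,0,4,0,2],[0,0,4,0,2],[0,0,3,0,2],[0,0,0,0,2],[0,0,0,0,2]]]'

```text
clock: 30.65
tool_pos: [0.3906, 0.3165, 0.276]
orientation: [179.9, 0.0, -76.0]
force: [-0.5, -0.7, -9.6]
opening: 0.0276
gripper_force: 30.0
```

```bash
python3 -c "
from h import *
st(4); hang(); print(ctrl.get_obs()['tool_pos'])"
```

```text
stand rel (mm): x -51.2 y 368.2 tcp z 276.0 yaw -75.99 F [-0.5 -0.7 -9.6] open 0.0276 30.0
scene toolx -0.07 26 z pct [-22.  -8.  14.]
scene toolx -0.05 98 z pct [-30.   0.  13.]
scene toolx -0.03 86 z pct [-49. -18.  -3.]
scene toolx -0.01 117 z pct [-61. -24.  18.]
scene toolx 0.01 429 z pct [-64. -17.  25.]
scene toolx 0.03 179 z pct [-90. -57. -47.]
scene toolx 0.05 145 z pct [-89. -71. -62.]
top toolx 0.01 131 z pct [-51. -45.   7.]
top toolx 0.03 153 z pct [-67. -58. -51.]
top toolx 0.05 89 z pct [-76. -71. -65.]
force [-0.5 -0.7 -9.6] open 0.02757263365246962 29.99887190759182 yaw -75.99427033348077 j6 -47.33932081461747
[0.39035706 0.3159119  0.27459498]
```

>>> step_arm --moves '[[[0.5,-1,0,-0.1,2],[0.8,-2,0,-0.11,2],[0.8,-2.5,0,-0.12,2],[0.8,-2.5,0,-0.12,2],[0.8,-2.5,0,-0.12,2],[0.8,-2.5,0,-0.12,2],[0.8,-3,0,-0.12,2],[0.8,-3,0,-0.12,2],[0.8,-3,0,-0.12,2],[0.8,-3,0,-0.12,2]]]'

```text
clock: 31.75
tool_pos: [0.4676, 0.0655, 0.275]
orientation: [179.9, -0.2, -143.3]
force: [1.2, 0.3, -7.3]
opening: 0.0279
gripper_force: 30.0
```

>>> step_arm --moves '[[[0.4,-3,0,-0.12,2],[0,-3,0,-0.12,2],[0,-2.5,0,-0.12,2],[0,-1.5,0,-0.11,2],[0,-0.8,0,0,2],[0,0,0,0,2],[0,0,0,0,2]]]'

```text
clock: 32.45
tool_pos: [0.4722, -0.0407, 0.2762]
orientation: [180.0, -0.1, -169.8]
force: [0.9, -0.2, -7.0]
opening: 0.0277
gripper_force: 30.0
```

```bash
python3 -c "
from h import *
st(4)"
```

```text
stand rel (mm): x -31.6 y 2.3 tcp z 276.2 yaw -169.8 F [ 0.9 -0.2 -7. ] open 0.0277 30.0
```

>>> step_arm --moves '[[[-0.1,0,-2,-0.007,2],[0,0,-3,0,2],[0,0,-3,0,2],[0,0,-3,0,2],[0,0,-1.5,0,2],[0,0,-0.7,0,2],[0,0,0,0,2]]]'

```text
clock: 33.15
tool_pos: [0.4713, -0.0405, 0.1444]
orientation: [-180.0, -0.1, -170.2]
force: [-1.2, -0.1, -7.4]
opening: 0.0279
gripper_force: 30.0
```

```bash
python3 -c "
from h import *
st(4)"; python3 prof.py 4|head -14
```

```text
stand rel (mm): x -32.5 y 2.7 tcp z 144.4 yaw -170.22 F [-1.2 -0.1 -7.4] open 0.0279 30.0
scene
-86   18   18   16
-80   64   47   45
-74   65   81   48
-68   77   86   84
-62   87   89   88
-56   77   93   93
-50   79   98   97
-44   96  103  102
-38  106  109  130
-32  112  124  114
-26  104  128    .
-20  105    .    .
-14  106    .    .
```

>>> step_arm --moves '[[[0,-0.05,-0.6,0,2],[0,0,-0.4,0,2],[0,0,-0.3,0,2],[-0.1,0,-0.3,0,2],[-0.1,0,-0.3,0,2],[-0.2,0,-0.2,0,2],[-0.2,0,-0.2,0,2],[-0.1,0,0,0,2],[0,0,0,0,2]]]'

```text
clock: 34.15
tool_pos: [0.4708, -0.0409, 0.1258]
orientation: [-179.9, 0.7, -170.2]
force: [9.5, -2.9, 5.5]
opening: 0.0279
gripper_force: 30.0
```

```bash
python3 -c "
from h import *
st(4)"; python3 prof.py 4|head -14
```

```text
stand rel (mm): x -33.0 y 2.3 tcp z 125.8 yaw -170.18 F [ 9.5 -2.9  5.5] open 0.0279 30.0
scene
-86   15   15   15
-80   46   44   43
-74   45   66   45
-68   69   70   68
-62   73   75   73
-56   77   78   78
-50   78   79   81
-44   83   83  135
-38   89   87  132
-32   89   91  127
-26   96   97   95
-20   98    .    .
-14   99    .    .
```

>>> step_arm --moves '[[[-0.2,0,-0.2,0,2],[-0.2,0,0,0,2],[0,0,0,0,5],[0,0,0,0,5],[0,0,0,0,5],[0,0,2,0,5],[0,0,4,0,5],[0,3,4,0.1,5],[0,4,4,0.1,5],[0,4,0,0.1,5]]]'

```text
clock: 35.25
tool_pos: [0.4627, 0.0654, 0.2607]
orientation: [-179.9, 0.5, -152.9]
force: [0.1, 0.2, -0.3]
opening: 0.0499
gripper_force: 0.0
```

>>> step_arm --moves '[[[0,4,0,0.1,5],[0,4,0,0.1,5],[0,4,0,0.1,5],[0,4,0,0.1,5],[0,3,0,0,5],[0,0,0,0,5]]]'

```text
clock: 35.85
tool_pos: [0.4603, 0.257, 0.2547]
orientation: [180.0, -0.1, -130.0]
force: [0.5, -0.7, -0.5]
opening: 0.0501
gripper_force: 0.0
```

```bash
python3 seat.py 1 2 3 4; python3 - <<'E'
from h import *
im,d=viewer.snapshot("top"); cv2.imwrite("pics/all.png",cv2.resize(im[175:260,222:392],None,fx=4.7,fy=4.7,interpolation=cv2.INTER_CUBIC))
P=cloud("top",d)
for n,lo,hi,bx in (("button",.088,.106,(.40,.48)),("selector",.112,.13,(.48,.56))):
    m=(P[...,2]>lo)&(P[...,2]<hi)&(P[...,0]>bx[0])&(P[...,0]<bx[1])&(P[...,1]>0.01)&(P[...,1]<.1)
    Q=P[m]; r=cv2.minAreaRect(Q[:,:2].astype(np.float32)*1000); print(n,len(Q),np.round(Q.mean(0)*1000,1),r)
E
```

```text
1 sx range [-82.8 -81.8  50.2  52.7] (seated -82..50) sy [-17.5  22.4] slope 27.7
((-15.079914093017578, 2.4210262298583984), (41.6805419921875, 135.59117126464844), 89.62431335449219)
2 sx range [-82.9 -81.6  51.4  53.7] (seated -82..50) sy [-16.8  22.9] slope 27.8
((-14.614509582519531, 2.570587158203125), (136.5816650390625, 41.136802673339844), 0.07978555560112)
3 sx range [-82.9 -81.4  50.3  53.7] (seated -82..50) sy [-16.6  23. ] slope 27.8
((-14.599098205566406, 3.049428939819336), (136.4808807373047, 40.576324462890625), 0.4592280685901642)
4 sx range [-82.5 -81.3  50.6  51.8] (seated -82..50) sy [-16.7  22.9] slope 27.7
((-15.082962036132812, 3.291627883911133), (135.24009704589844, 40.55076217651367), 0.12148566544055939)
[0.46012522 0.25543703 0.25467357] -130.08865244912022 35.9
button 152 [445.1  43.7  95.5] ((444.9502868652344, 45.573829650878906), (44.107173919677734, 42.210445404052734), 11.005916595458984)
selector 64 [520.   56.3 119.3] ((520.958984375, 55.8858757019043), (13.408186912536621, 32.21878433227539), 89.58407592773438)
```

View pics/all.png

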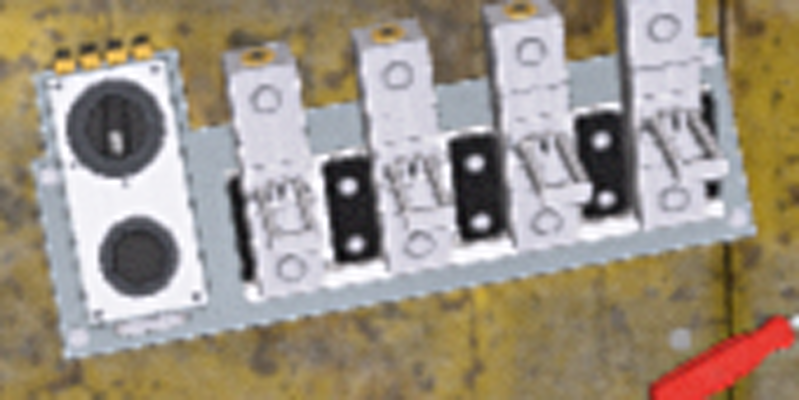

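All four inserts sit in their bays with lips met (sx range is identical in each). The selector is at crop (116,128) and the button at (138,255). Now the selector, approached with yaw ≈ +5°.

>>> step_arm --moves '[[[0,-2,0,0.145,4],[1,-3,0,0.145,4],[1,-3,0,0.145,4],[1,-3,0,0.145,4],[1,-3,0,0.145,4],[1,-3,0,0.145,4],[1,-2.9,0,0.145,4],[0,0,0,0.145,4],[0,0,0,0.145,4],[0,0,0,0.145,4]]]'

```text
clock: 36.95
tool_pos: [0.5201, 0.0533, 0.2554]
orientation: [180.0, 0.0, -46.9]
force: [-0.4, 0.3, 0.5]
opening: 0.0402
gripper_force: 0.0
```

>>> step_arm --moves '[[[0,0,0,0.145,4],[0,0,0,0.145,4],[0,0,0,0.145,4],[0,0,0,0.145,4],[0,0,0,0.145,4],[0,0,0,0.145,4],[0,0,0,0,4],[0,0,0,0,4]]]'

```text
clock: 37.75
tool_pos: [0.5202, 0.0542, 0.2555]
orientation: [180.0, 0.0, 2.4]
force: [0.2, 0.1, 0.7]
opening: 0.0401
gripper_force: 0.0
```

```bash
python3 - <<'E'
from h import *
o=ctrl.get_obs(); print(o["tool_pos"],o["orientation"],o["joint_pos"])
im,d=viewer.snapshot("scene"); P=cloud("scene",d)[d>0]
sx=(P[:,:2]@SX-OX)*1000; sy=(P[:,:2]@SY-BY[4])*1000
m=(abs(sy)<25)&(sx<0)&(P[:,2]>.12)&(P[:,2]<.19); print("bail4 top",np.round(np.percentile(P[m,2],[90,99,100]),4), np.median(sx[m]))
x0,y0=220,150
u,v=proj("scene",[.52,.056,.1])[0].astype(int); cv2.imwrite("pics/sel.png",cv2.resize(im[v-45:v+45,u-60:u+60],None,fx=5,fy=5,interpolation=cv2.INTER_CUBIC))
E
```

```text
[0.52024964 0.0542055  0.25551804] [1.79999534e+02 7.74595149e-04 2.40579063e+00] [ 2.74596021e+01  5.07315636e+00 -1.57079373e+01  1.00537477e-04
 -6.92198053e+01  6.49461528e+01]
bail4 top [0.1863 0.1896 0.1899] -469.3763721223638
```

View pics/sel.png

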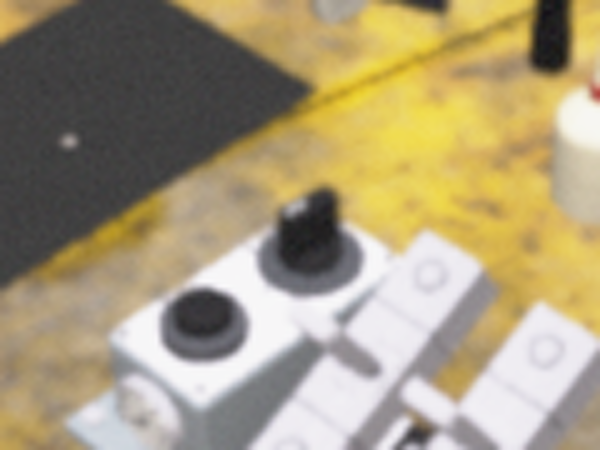

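The selector handle stands at (308,228) with its white pointer towards the robot. Now descend and pinch.

>>> step_arm --moves '[[[0,0.2,-2,0,4],[0,0,-4,0,4],[0,0,-4,0,4],[0,0,-3,0,4],[0,0,-2,0,4],[0,0,-0.3,0,4],[0,0,0,0,4]]]'

```text
clock: 38.5
tool_pos: [0.5206, 0.0567, 0.1024]
orientation: [180.0, 0.0, 2.6]
force: [0.1, -0.2, -0.0]
opening: 0.04
gripper_force: 0.0
```

>>> step_arm --moves '[[[0,0,0,0,0.5],[0,0,0,0,0.5],[0,0,0,0,0.5],[0,0,0,0,0.5],[0,0,0,0,0.5],[0,0,0,0,0.5],[0,0,0,0,0.5]]]'

```text
clock: 39.2
tool_pos: [0.5208, 0.0557, 0.1033]
orientation: [179.9, -0.0, 2.7]
force: [1.2, -7.4, 4.7]
opening: 0.0136
gripper_force: 30.0
```

>>> step_arm --moves '[[[0,-0.1,0,-0.1,0.5],[0,0,0,-0.1,0.5],[0,0,0,-0.1,0.5],[0,0,0,-0.1,0.5],[0,0,0,-0.1,0.5],[0,0,0,-0.1,0.5],[0,0,0,-0.1,0.5],[0,0,0,-0.1,0.5],[0,0,0,-0.1,0.5],[0,0,0,0,0.5]]]'

```text
clock: 40.2
tool_pos: [0.5207, 0.0552, 0.1033]
orientation: [180.0, -0.1, -49.0]
force: [-0.9, -4.6, 5.3]
opening: 0.0136
gripper_force: 30.0
```

```bash
python3 -c "
from h import *
o=ctrl.get_obs(); print(o['tool_pos'],o['orientation'],o['force'],o['moment'],o['opening'])"
```

```text
[0.5206696  0.05516349 0.10328457] [ 1.79987481e+02 -5.65045563e-02 -4.89979669e+01] [-0.91695244 -4.63526818  5.2926165 ] [-1.67356244  0.2766043  -0.03863937] 0.013603841056257813
```

>>> step_arm --moves '[[[0,0,0,-0.06,0.5],[0,0,0,-0.06,0.5],[0,0,0,-0.04,0.5],[0,0,0,0,0.5]]]'

```text
clock: 40.6
tool_pos: [0.5208, 0.055, 0.1032]
orientation: [180.0, -0.1, -57.9]
force: [1.0, -6.1, 4.1]
opening: 0.0155
gripper_force: 32.8
```

```bash
python3 -c "
from h import *
o=ctrl.get_obs(); print(o['tool_pos'],o['orientation'],o['force'],o['moment'],o['opening'])"
```

```text
[0.52077068 0.05503535 0.10324764] [ 1.79978410e+02 -9.23330908e-02 -5.79252366e+01] [ 0.97345601 -6.09284048  4.08538953] [-2.01702542  0.0531994   0.85494869] 0.015545816345705555
```

End stop reached (moment 0.85 N·m). Open, rise and check.

>>> step_arm --moves '[[[0,0,0,0,4],[0,0,0,0,4],[0,0,0,0,4],[0,0,0,0,4],[0,0,3,0,4],[0,0,4,0,4],[0,0,4,0,4],[0,4,4,0,0],[0,4,4,0,0],[0,4,0,0,0]]]'

```text
clock: 41.6
tool_pos: [0.5227, 0.1684, 0.289]
orientation: [-179.5, -0.0, -58.1]
force: [1.2, 0.3, -1.5]
opening: 0.0217
gripper_force: 0.0
```

>>> step_arm --moves '[[[0,4,0,0,0],[0,4,0,0,0],[0,4,0,0,0],[0,0,0,0,0]]]'

```text
clock: 42.0
tool_pos: [0.5202, 0.2907, 0.282]
orientation: [180.0, 0.0, -57.8]
force: [-0.2, -0.5, 0.0]
opening: 0.0002
gripper_force: 0.0
```

```bash
python3 seat.py 1 2 3 4 | grep sx; python3 - <<'E'
from h import *
im,d=viewer.snapshot("top"); P=cloud("top",d)
cv2.imwrite("pics/sel2.png",cv2.resize(im[175:260,222:392],None,fx=4.7,fy=4.7,interpolation=cv2.INTER_CUBIC))
m=(P[...,2]>.108)&(P[...,2]<.13)&(P[...,0]>.48)&(P[...,0]<.56)&(P[...,1]>0.02)&(P[...,1]<.1)
Q=P[m]; print(len(Q),Q.mean(0),cv2.minAreaRect(Q[:,:2].astype(np.float32)*1000)); print(ctrl.get_obs()["tool_pos"])
E
```

```text
1 sx range [-82.7 -81.6  50.9  54.1] (seated -82..50) sy [-17.5  22.1] slope 27.7
2 sx range [-83.1 -81.8  50.6  52.8] (seated -82..50) sy [-16.7  22.5] slope 27.8
3 sx range [-82.8 -81.6  50.8  52.2] (seated -82..50) sy [-16.6  23. ] slope 28.0
4 sx range [-82.9 -81.3  51.3  54.3] (seated -82..50) sy [-16.6  22.8] slope 28.0
65 [0.51991457 0.05662853 0.11994306] ((520.251708984375, 56.55302810668945), (13.364773750305176, 34.00667190551758), 43.593849182128906)
[0.52012717 0.28758959 0.28240715]
```

View pics/sel2.png

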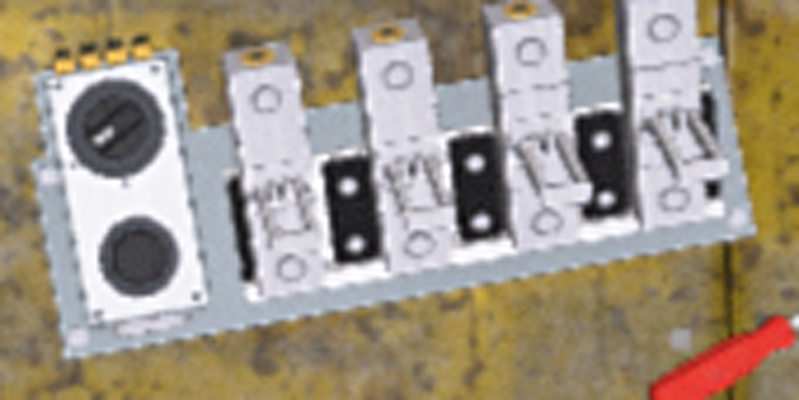

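The selector pointer has moved from straight down to lower-left ((103,134) from centre (114,128)). A finer angle check, then the button.

```bash
python3 - <<'E'
from h import *
for n in ("top","scene"):
    A=[]
    for k in range(3):
        im,d=viewer.snapshot(n); P=cloud(n,d)
        m=(P[...,2]>.113)&(P[...,2]<.13)&(P[...,0]>.49)&(P[...,0]<.55)&(P[...,1]>0.02)&(P[...,1]<.09); A.append(P[m])
    Q=np.vstack(A)[:,:2]; Q=Q-Q.mean(0); w,v=np.linalg.eigh(Q.T@Q); e=v[:,1]*np.sign(v[0,1]); print(n,len(Q),np.degrees(np.arctan2(e[1],e[0])),np.sqrt(w/len(Q)*12))
E
```

```text
top 195 -50.305082602187795 [0.01361521 0.03341043]
scene 205 -49.54631627898817 [0.01485361 0.03374168]
```

>>> step_arm --moves '[[[-1,-3,0,0,0],[-1,-4,0,0,0],[-1,-4,0,0,0],[-1,-4,0,0,0],[-1,-4,0,0,0],[-1,-3,0,0,0],[-1,-2,0,0,0],[-0.5,-0.3,0,0,0],[0,0,0,0,0],[0,0,0,0,0]]]'

```text
clock: 43.4
tool_pos: [0.4459, 0.0442, 0.2833]
orientation: [-180.0, -0.0, -58.0]
force: [0.2, -0.0, 0.4]
opening: 0.0006
gripper_force: 0.0
```

Selector sits at its stop (bar −50°, i.e. 60° from the stand axis). I turn the tool clear of the bay4 bail before pressing the button.

>>> step_arm --moves '[[[0,0,-1,-0.13,0],[0,0,-4,-0.13,0],[0,0,-4,-0.13,0],[0,0,-4,0,0],[0,0,-3,0,0],[0,0,-2,0,0],[0,0,0,0,0]]]'

```text
clock: 44.1
tool_pos: [0.4443, 0.0437, 0.1004]
orientation: [179.7, -0.1, -80.3]
force: [0.6, -0.0, 0.3]
opening: 0.0004
gripper_force: 0.0
```

>>> step_arm --moves '[[[0,0,-0.3,0,0],[0,0,-0.3,0,0],[0,0,-0.2,0,0],[0,0,-0.2,0,0],[0,0,0,0,0]]]'

```text
clock: 44.6
tool_pos: [0.4466, 0.0443, 0.0939]
orientation: [-179.9, 0.1, -80.4]
force: [0.9, 1.9, 3.7]
opening: 0.0004
gripper_force: 1.9
```

>>> step_arm --moves '[[[0,0,-0.2,0,0],[0,0,-0.2,0,0],[0,0,-0.2,0,0],[0,0,-0.2,0,0],[0,0,0,0,0],[0,0,0,0,0]]]'

```text
clock: 45.2
tool_pos: [0.4471, 0.0443, 0.0909]
orientation: [-179.7, -0.0, -80.2]
force: [-27.3, 6.2, 74.6]
opening: 0.0002
gripper_force: 37.4
```

```bash
python3 - <<'E'
from h import *
im,d=viewer.snapshot("scene")
u,v=proj("scene",[.447,.044,.1])[0].astype(int); cv2.imwrite("pics/btn.png",cv2.resize(im[v-55:v+35,u-60:u+60],None,fx=6,fy=6,interpolation=cv2.INTER_CUBIC))
o=ctrl.get_obs(); print(o["tool_pos"],o["force"],o["moment"],o["orientation"])
E
```

```text
[0.44704702 0.0442462  0.09094081] [-27.53091717   5.82450737  74.19729944] [ 2.45357782 10.25004561 -0.04260872] [-1.79741875e+02  6.08678811e-04 -8.02321143e+01]
```

>>> step_arm --moves '[[[0,0,0.5,0,0],[0,0,0.5,0,0],[0,0,1,0,0]]]'

```text
clock: 45.55
tool_pos: [0.4447, 0.0431, 0.1051]
orientation: [179.9, -0.0, -80.4]
force: [-0.5, -0.5, 0.2]
opening: 0.0007
gripper_force: 0.0
```

View pics/btn.png

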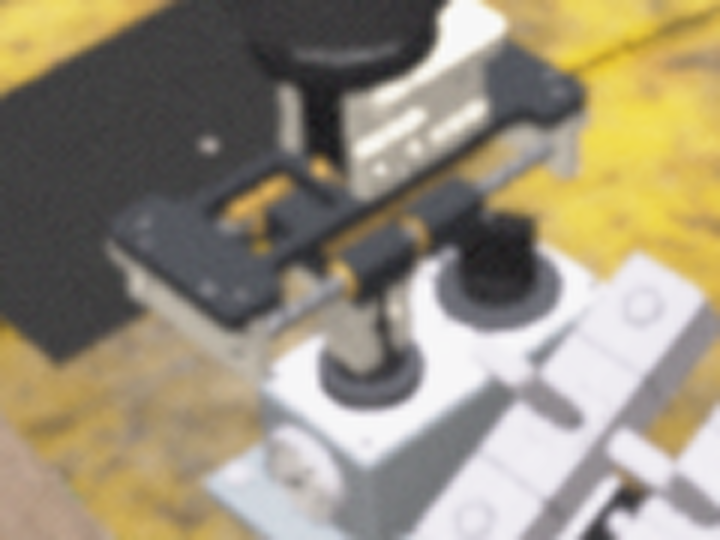

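The fingers sit on the button inside its ring. The force rose steeply, so a closed fingertip may have bridged the ring. I'll press again with a single finger, which fits within the 32 mm cap, to be sure of full travel.

>>> step_arm --moves '[[[0,0,2,0,4],[0,0,0,0,4],[-1.4,-0.2,0,0,4],[-1.3,-0.2,0,0,4],[0,0,-1,0,4],[0,0,-1,0,4],[0,0,-0.4,0,4],[0,0,0,0,4]]]'

```text
clock: 46.35
tool_pos: [0.4181, 0.0393, 0.1]
orientation: [179.9, -0.1, -80.4]
force: [0.8, -0.8, 0.2]
opening: 0.0396
gripper_force: 0.0
```

>>> step_arm --moves '[[[0,0,-0.2,0,4],[0,0,-0.2,0,4],[0,0,0,0,4]]]'

```text
clock: 46.65
tool_pos: [0.4189, 0.0397, 0.0972]
orientation: [-180.0, -0.0, -80.4]
force: [0.7, 0.8, 2.2]
opening: 0.04
gripper_force: 1.0
```

>>> step_arm --moves '[[[0,0,-0.2,0,4],[0,0,0,0,4]]]'

```text
clock: 46.85
tool_pos: [0.4189, 0.0397, 0.0952]
orientation: [-180.0, 0.0, -80.4]
force: [-1.0, -0.5, 3.5]
opening: 0.0402
gripper_force: 1.5
```

>>> step_arm --moves '[[[0,0,-0.2,0,4],[0,0,0,0,4]]]'

```text
clock: 47.05
tool_pos: [0.4189, 0.0397, 0.0932]
orientation: [-180.0, 0.0, -80.4]
force: [0.4, -0.3, 5.3]
opening: 0.0399
gripper_force: 2.1
```

>>> step_arm --moves '[[[0,0,-0.2,0,4],[0,0,0,0,4]]]'

```text
clock: 47.25
tool_pos: [0.419, 0.0397, 0.092]
orientation: [-180.0, -0.0, -80.3]
force: [-4.3, 0.2, 13.8]
opening: 0.0402
gripper_force: 7.2
```

>>> step_arm --moves '[[[0,0,1,0,4],[0,0,2,0,4],[0,0,4,0,4],[0,0,4,0,4],[0,4,4,0,4],[0,4,0,0,4],[0,4,0,0,4],[0,4,0,0,4],[0,4,0,0,4],[0,0,0,0,4]]]'

```text
clock: 48.25
tool_pos: [0.4183, 0.2384, 0.2359]
orientation: [180.0, -0.0, -80.2]
force: [-0.2, -1.5, 0.2]
opening: 0.0396
gripper_force: 0.0
```

```bash
python3 seat.py 1 2 3 4 | grep sx; python3 - <<'E'
from h import *
im,d=viewer.snapshot("scene"); cv2.imwrite("pics/end.png",cv2.resize(im,(800,600)))
im,d=viewer.snapshot("top"); P=cloud("top",d)
m=(P[...,2]>.113)&(P[...,2]<.13)&(P[...,0]>.49)&(P[...,0]<.55)&(P[...,1]>0.02)&(P[...,1]<.09); Q=P[m][:,:2]; Q=Q-Q.mean(0); w,v=np.linalg.eigh(Q.T@Q); e=v[:,1]*np.sign(v[0,1]); print(np.degrees(np.arctan2(e[1],e[0])))
print(ctrl.get_obs()["clock"],ctrl.get_obs()["tool_pos"])
E
```

```text
1 sx range [-82.8 -81.6  50.6  52.2] (seated -82..50) sy [-17.5  22.4] slope 27.9
2 sx range [-82.9 -81.6  51.1  53.8] (seated -82..50) sy [-16.8  22.9] slope 27.7
3 sx range [-82.8 -81.4  51.1  54.8] (seated -82..50) sy [-16.3  23.2] slope 27.8
4 sx range [-82.5 -81.1  50.8  52.6] (seated -82..50) sy [-16.6  22.9] slope 27.7
-49.574789630309546
48.4 [0.41796576 0.23468047 0.23597426]
```

View pics/end.png

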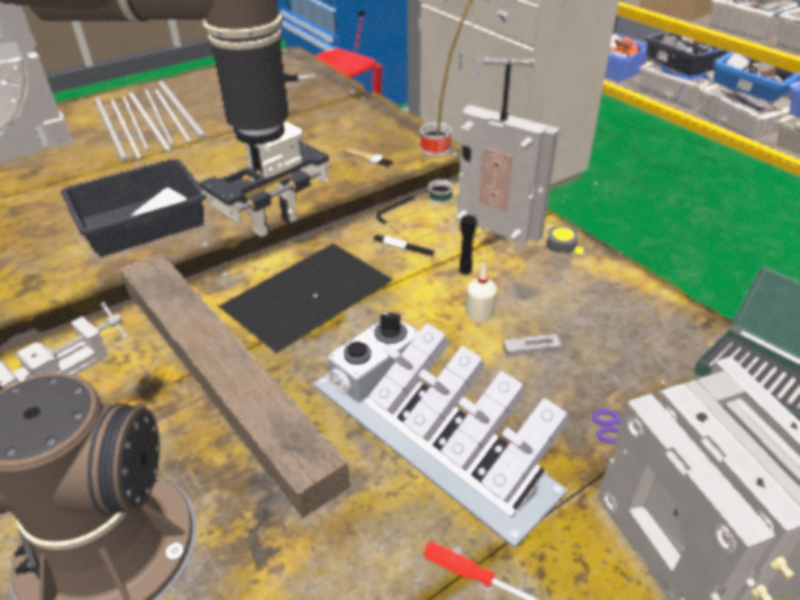

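All four inserts are in the bays (around (410,365) to (530,445)), the mat is empty, the oiler stands at (481,300), the selector is turned, and the gripper is clear at (265,190).

```bash
python3 -c "
from plant import close_job
print(close_job())"
```

```text
the job is handed in; nothing more can be done
None
```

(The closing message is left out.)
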